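Shim the pouring plate level

ROBOT

A 6-joint arm with a two-finger parallel gripper is mounted at the origin on a cart in front of the work surface, level with it; the furniture and walls round the work are solid. World frame = base frame: x ahead of the robot, y to its left, z up, the work surface at z = 0. Lengths are in m, angles in rad, forces in N, time in s.
With the tool pointing down it reaches from about 0.425 to 0.95 m from the base axis. Payload 3.5 kg.
Tool frame: the origin (TCP) lies between the finger pads; the fingertips stand ctrl.finger_overhang ahead of it and the grasp point (between the pads) is the TCP (ctrl.finger_overhang is the distance from the TCP to the fingertips, in m); x points along the fingers, z is the direction in which the jaws open and shut, and the axes are right-handed (so a half turn about x gives the same grasp; the last joint's range is limited). The gripper opens to 85 mm and grips with 20 to 120 N. Pads are 22 mm wide; open, the fingers measure 114 mm over their backs; the gripper's body (76 mm by 85 mm) begins 54 mm behind the grasp point. The pads swing forward as they close: fully open they stand 13 mm farther back than shut.
Start: joints at [-1.383, 0.286, 1.577, -0, 1.279, -0.15], TCP at [0.224, -0.637, 0.218] pointing down, gripper open.
Joint ranges: [-2.77, 2.77], [-0.9, 2.22], [0.21, 2.48], [-1.53, 4.67], [0.24, 2.81], [-2.84, 2.84]. Speed limits (rad/s): [2.79, 2.79, 3.14, 3.14, 3.14, 3.14].

INTERFACE

Orientations are given as a 3x3 rotation matrix whose columns are the frame's x, y, z axes.
In Python, from cell import sensors, vision, finish_job, ctrl gives the robot as it stands.
- The arm moves only by the shell command python3 -m jog 'ROWS' [OPENING]. ROWS is JSON, one flat list of numbers, 4 for each row, row after row: the shift along the tool's x, y, z in mm, then the turn about the tool's x in rad. In form: [x, y, z, twist, x, y, z, twist, ...]. A call has exactly 8 rows; each row shifts and turns the pose as measured when the row begins, along the tool's axes as they then stand; what a row does not reach is not made up. A row lasts 1/10 s, in which the tool goes at most 50 mm and 8.59 degrees, less where a joint would pass 70% of its speed; a pose out of reach is approached as far as the arm can. A call with a gripper value outside its range is refused whole. OPENING is the gripper's target within -1 to 1 (fully open at 1, half-way at 0, shut at -1), set as the call begins (- or left out, the last holds). The fingers move at their own pace and stop on an object; the grip force is fixed at half the most. Time passes only in rows, so rows that do not move let the fingers close, or fill a call up. It gives the time, the measured TCP pose, the force and the opening at its end, in the units of the state.
- sensors.get_state(): the state, without advancing time (a new reading comes with each control period).
- vision.read_camera(name): name is "scene" or "top" or "wrist"; returns the picture (400x640x3 uint8, red, green, blue); there is no depth.
- vision.camera_info(name): a dict with "mtx" (3x3 intrinsics, pixels), "R" (3x3) and "t" (3): a world point X has camera coordinates R X + t. Camera axes: x right, y down, z forward; pixel columns grow to the right and rows downward; lengths in m; the calibration is good to about 2 mm. A picture is of the moment at which its call begins: read the wrist's pose just before it. camera_info takes no time and is no camera call; for the wrist camera it gives the pose at the moment of the call.
- finish_job(): hands the job in, once; it reports no verdict.
Trained networks look in the newest picture that a camera, given by its name, has taken for a name from the list of things; names that differ only in an ending like _2 or _b are one class to them, and where a whole thing is asked for, a point or a joint stands for the part that bears it (a point fixed in the world has none). Each returns a list of dicts, best first, with "score" (0 to 1); they miss things now and then, are a little off and sometimes report something else, mostly with a low value. They report only what shows in the picture. A call takes as long as a camera call. They do not tell look-alikes from the thing itself.
- vision.boxes_of(name, camera): "xyz" ([x, y, z] in m, in world coordinates, good to about 4 mm: the middle of the surface that is visible of it).
The state is a dict: "time_s": time; "qpos": joint angles; "dq": joint speeds; "effort": joint torques, N m; "tool_pos": TCP position; "eef_rot": TCP orientation; "ft_force": force on the tool from outside, world axes, zero at the start; "torque": the same for the moment, N m; "finger_gap": finger opening in m.
Only numpy, scipy, OpenCV 4.12 (cv2) and the standard library are available. Lean on these libraries where they do the work, as an engineer would, in place of code of your own. Each camera call takes 0.05 s, during which the arm holds its last target.

TASK

The aluminium plate that petri dishes are poured on has dropped onto the rubber stops at its narrow end, because its levelling screw has seized drawn up. Take the orange wedge, slide it thin end first under that screw's ball foot, between the stops, and push it in gently, without forcing it, until it lifts the plate and the bubble of the level on the plate stands centred between the two marks; then let go and leave the wedge there carrying the foot. Do not touch or shift the plate itself, keep the glass dish where it stands on it, and leave the bottle, the spare dish and the tape roll alone.

Things in the scene. Friction and masses are not known exactly. Their poses are not given: they have to be found in the camera images.
- foot (a point): point on the axis of the levelling screw (dark knurled head, polished steel ball foot 28 mm across) at the height of the plate's underside, 26 mm up when level. Axes are the plate's: +x runs along its middle line to the wide end, the way the wedge goes in; z is its normal. The ball hangs clear at the start; with the plate level its lowest point is 5 to 10 mm up, unknown and different every time.
- bubble (a joint): pale bubble (14 mm long) in the green tubular level; vial centre 73 mm from the foot. 0 = centred between the two black marks 11 mm either side. It goes to the high end: +0.08 (its stop) while the narrow end is low, negative when that end is too high (stop -0.08). 0.008 = 2 mm of bubble travel along the plate's +x = 1 mrad of tilt. Follows in 0.5 s.
- wedge_grip (a point): centre of the upright grip block at the thick end of the orange wedge (block 40 mm long in x, 26 mm wide in y, 24 mm high; this point is 12 mm above the underside and 20 mm from the butt end). +x points to the thin end, z up. Wedge about 90 g, 125 mm long, 26 mm wide.
- wedge_tip (a point): middle of the thin end of the wedge, on its underside, 105 mm along +x from wedge_grip. The ramp is slick, 1.5 mm high here and rises 1 in 6 over 85 mm to 15.7 mm at the grip block. The wedge stays where it is left under the foot.
- plate_rear (a point): point at worktop height midway between the plate's two rubber feet (68 mm either side of it) at the wide end, 208 mm along +x from the foot. At the start the narrow end stands on two black rubber stops, 14 mm across, 31 mm either side of the screw, 4.5 mm too low (21 mrad of tilt). Axes as foot
- dish: glass petri dish, 70 mm across and 17 mm high, loose on the wide half of the plate; origin at the centre of its underside
- dish_spot (a point): point on the plate's top where that dish stood at the start, 173 mm along +x from the foot, on the middle line
- plate: pouring plate: aluminium, 1.3 kg, 255 mm long, 88 mm wide at the narrow end, 180 mm at the other, 10 mm thick, top 36 mm up when level. Origin on the middle line, at worktop height when level, 115 mm along +x from the foot; axes as foot. Narrow edge 25 mm on the -x side of the foot; screw head up to 62 mm, level 53 mm above the worktop. The wedge has to carry about 6 N.
- wedge: the orange wedge; origin at the middle of its underside, 62.5 mm behind the thin end; +x to the thin end
- media_bottle: clear glass bottle with red cap, 63 mm across, 130 mm high, behind the plate; origin at the centre of its underside
- spare_dish: glass petri dish, 102 mm across, 20 mm high, at the front on the left; origin at the centre of its underside
- tape: tan tape roll lying flat, 89 mm across, 19 mm high, at the front edge; origin at the centre of its underside
There are look-alikes about, which are no part of the job. Leave any blue or pink look-alike of the dish alone.

How it is judged:
By the outcome, as a careful person would: the job done as asked, in the order asked, and still so for the second after the job is handed in, with the robot touching nothing.
It also fails if it takes over 58 s, if anything falls off the work surface, if the arm or the gripper's body presses on something with over 40 N, if the wrist force passes 120 N, or if a joint passes its speed limit or range.

## Working session

There is one attempt and no reset: what is moved stays moved. The work goes in short steps, Python scripts to look and compute and a shell command to move; the robot and the scene stay as the last step left them, time stands still between calls to the robot, and variables do not carry over. Pictures are saved under pics/ and viewed, and the job is handed in when it is done.

```bash
mkdir -p pics; ls; python3 - <<'E'
from cell import sensors, vision, ctrl
import cv2,numpy as np
s=sensors.get_state();print(s);print(ctrl.finger_overhang)
for c in("scene","top","wrist"):
    im=vision.read_camera(c);cv2.imwrite(f"pics/{c}0.png",im[:,:,::-1])
    i=vision.camera_info(c);print(c,i)
    for n in("wedge","wedge_grip","wedge_tip","foot","plate","bubble","dish","plate_rear"):
        try: print(n,[(np.round(d["xyz"],3).tolist(),round(d["score"],2)) for d in vision.boxes_of(n,c)][:4])
        except Exception as e: print(n,e)
E
```

```text
pics
{'time_s': 0.0, 'qpos': array([-1.38297916e+00,  2.87190206e-01,  1.57820435e+00, -2.61213508e-05,
        1.27860975e+00, -1.49998567e-01]), 'dq': array([ 0.00011405,  0.00059299, -0.00133331,  0.00149674, -0.0004028 ,
       -0.00073002]), 'effort': array([ 6.63563242e-04, -4.05978727e+01, -2.92624676e+01, -7.23953872e-05,
        5.83372079e-03, -1.44079598e-05]), 'tool_pos': array([ 0.22360289, -0.63614212,  0.21661606]), 'eef_rot': array([[-4.74865026e-04,  9.43478416e-01,  3.31433634e-01],
       [ 2.36456699e-03,  3.31433804e-01, -9.43475512e-01],
       [-9.99997092e-01,  3.35673507e-04, -2.38830424e-03]]), 'ft_force': array([-0.22564006, -0.88325523,  0.85031911]), 'torque': array([-0.01325632,  0.03870375,  0.00598186]), 'finger_gap': 0.08552864534197521}
0.019
scene {'mtx': array([[404.2457251 ,   0.        , 316.20667857],
       [  0.        , 404.2457251 , 205.37855465],
       [  0.        ,   0.        ,   1.        ]]), 'R': array([[-0.81427105, -0.58037603,  0.01123967],
       [-0.39169351,  0.5350522 , -0.74852878],
       [ 0.42841435, -0.61390782, -0.663007
[... 951 characters left out ...]
, 0.244, 0.035], 0.63)]
bubble []
dish [([0.775, 0.373, 0.016], 0.78), ([0.405, 0.756, 0.017], 0.61), ([0.543, 0.308, 0.054], 0.56), ([0.528, 0.245, 0.037], 0.52)]
plate_rear [([0.527, 0.246, 0.032], 0.71)]
wrist {'mtx': array([[294.54219455,   0.        , 317.19509905],
       [  0.        , 294.54219455, 202.81426485],
       [  0.        ,   0.        ,   1.        ]]), 'R': array([[ 3.30414688e-01, -9.43835862e-01,  1.67344367e-05],
       [-9.03592342e-01, -3.16321258e-01,  2.88897457e-01],
       [-2.72666487e-01, -9.54710842e-02, -9.57360047e-01]]), 't': array([-0.67369102, -0.03487005,  0.37918835])}
wedge []
wedge_grip []
wedge_tip []
foot []
plate []
bubble []
dish []
plate_rear []
```

View pics/scene0.png

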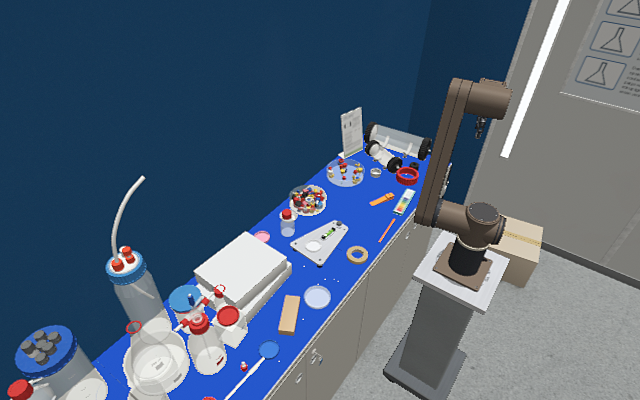

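View pics/top0.png

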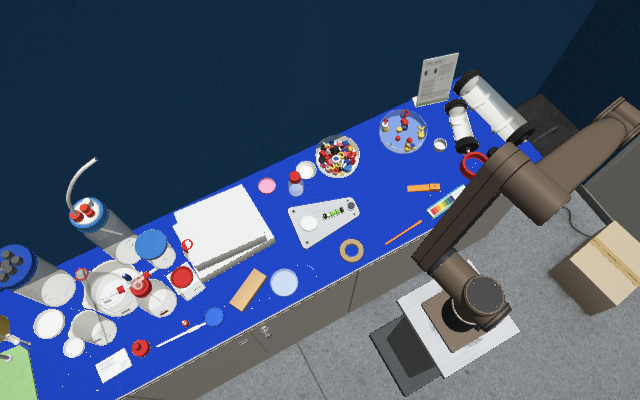

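View pics/wrist0.png

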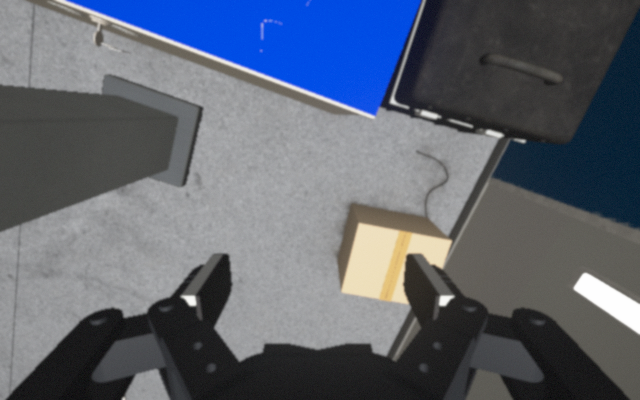

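The scene and top views show the plate at about (325,222) in top, with the orange wedge at (424,188). The wrist camera sees only the floor. Next I'll zoom in.

```bash
python3 - <<'E'
import cv2
t=cv2.imread("pics/top0.png");s=cv2.imread("pics/scene0.png")
cv2.imwrite("pics/t1.png",cv2.resize(t[165:265,280:450],None,fx=4.5,fy=4.5,interpolation=cv2.INTER_CUBIC))
cv2.imwrite("pics/s1.png",cv2.resize(s[180:280,280:420],None,fx=5.5,fy=5.5,interpolation=cv2.INTER_CUBIC))
E
```

```text
(no output)
```

View pics/t1.png

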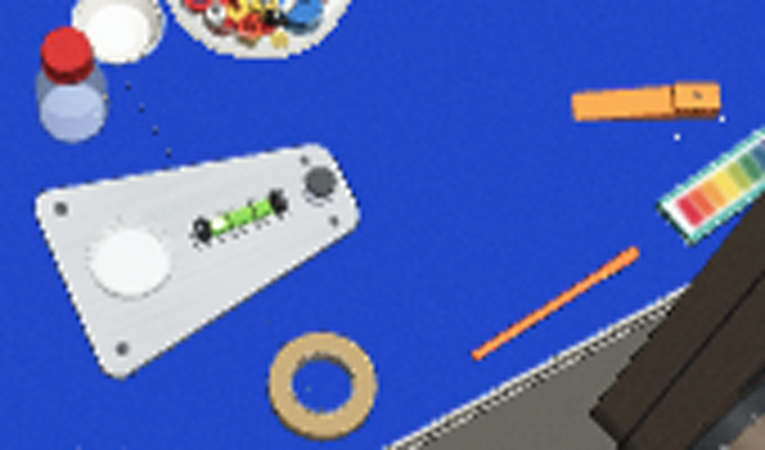

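View pics/s1.png

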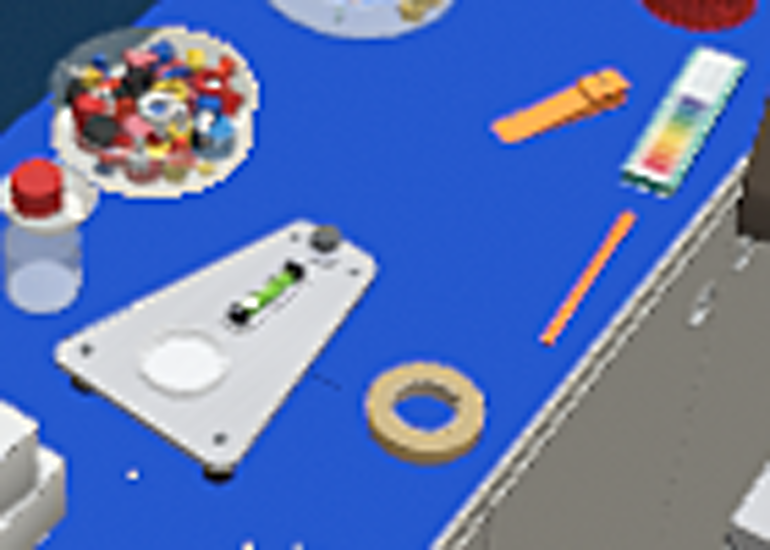

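Top crop: the wedge's thin end is at about (573,106) and its grip block at (697,97). The screw head is at (320,181), the plate's four screw dots are visible, and the bubble is at (219,224) at its far stop.

```bash
cat > h.py <<'E'
import numpy as np,cv2
from cell import sensors,vision
def ray(info,px,z):
    m,R,t=info["mtx"],info["R"],info["t"]
    d=R.T@np.linalg.inv(m)@np.array([px[0],px[1],1.]);c=-R.T@t
    return c+d*(z-c[2])/d[2]
def proj(info,X):
    p=info["mtx"]@(info["R"]@np.array(X)+info["t"]);return p[:2]/p[2]
def snap(c,name):
    i=vision.camera_info(c);im=vision.read_camera(c)
    cv2.imwrite(f"pics/{name}.png",im[:,:,::-1]);return i,im
E
python3 - <<'E'
from h import *
T=vision.camera_info("top");S=vision.camera_info("scene")
def t(x,y,z):return np.round(ray(T,(280+(x+.5)/4.5-.5,165+(y+.5)/4.5-.5),z),4)
def s(x,y,z):return np.round(ray(S,(280+(x+.5)/5.5-.5,180+(y+.5)/5.5-.5),z),4)
print("tip",t(573,107,.0015),s(497,135,.0015)); print("block top c",t(697,97,.024),s(605,85,.024))
print("butt",t(720,98,.02))
print("screw head",t(320,180,.058),s(326,234,.058))
print("rearfeet",t(60,208,.036),t(122,348,.036),"stops",t(304,160,.0315),t(334,221,.0315))
print("rearfeet",s(86,350,.036),s(220,439,.036),"stops",s(294,238,.0315),s(354,271,.0315))
print("level ends",t(203,231,.05),t(278,202,.05)); print("dish",t(130,262,.044))
print("tape",t(323,385,.019)," stick",t(475,355,0),t(635,252,0), "chart",t(660,208,0))
E
```

```text
tip [ 0.5005 -0.1144  0.0015] [ 0.5032 -0.1144  0.0015]
block top c [ 0.4493 -0.2053  0.024 ] [ 0.4482 -0.2065  0.024 ]
butt [ 0.44   -0.2242  0.02  ]
screw head [0.5265 0.132  0.058 ] [0.5266 0.1312 0.058 ]
rearfeet [0.6177 0.3318 0.036 ] [0.4821 0.3443 0.036 ] stops [0.5588 0.1273 0.0315] [0.4976 0.1335 0.0315]
rearfeet [0.6174 0.3289 0.036 ] [0.482  0.3417 0.036 ] stops [0.5591 0.1267 0.0315] [0.4989 0.13   0.0315]
level ends [0.536  0.2388 0.05  ] [0.5288 0.1709 0.05  ]
dish [0.5429 0.3042 0.044 ]
tape [0.3799 0.212  0.019 ]  stick [ 0.3466  0.0832 -0.    ] [ 0.3598 -0.0859  0.    ] chart [ 0.3835 -0.1277  0.    ]
```

Checks out: tip to grip is 105 mm, the foot is at about (0.528,0.130), and rear mid is (0.550,0.338), which gives 209 mm. The plate +x yaw is about 84.5° and the wedge yaw about 60°. I'll move toward a spot above the wedge.

```bash
python3 -m jog '[0,33,-31,0,0,33,-31,0,0,33,-31,0,0,33,-31,0,0,33,-31,0,0,33,-31,0,0,33,-31,0,0,33,-31,0]' 1
cat >> h.py <<'E'
def togo(xy,z,yaw):
    s=sensors.get_state();R=s["eef_rot"];p=s["tool_pos"]
    cur=np.arctan2(R[1,1],R[0,1]);d=R.T@(np.array([xy[0],xy[1],z])-p)
    print("t",s["time_s"],"pos",p.round(4),"yaw",round(np.degrees(cur),2),"F",s["ft_force"].round(1),"gap",round(s["finger_gap"],4))
    print("tool shift mm",(d*1e3).round(1),"twist",round(-(np.radians(yaw)-cur),4))
E
python3 -c "
from h import *
togo((.449,-.206),.15,60)"
```

```text
time_s: 2.15
tool_pos: [0.3936, -0.3099, 0.2173]
eef_rot: [[0.002, 0.947, 0.321], [-0.003, 0.321, -0.947], [-1.0, 0.001, 0.004]]
ft_force: [0.7, -0.5, -0.5]
finger_gap: 0.0851
t 2.15 pos [ 0.3936 -0.3099  0.2173] yaw 18.72 F [ 0.7 -0.5 -0.5] gap 0.0851
tool shift mm [ 67.1  85.8 -80.9] twist -0.7205
```

```bash
python3 -m jog '[22,28,-27,0,22,28,-27,0,22,29,-27,0,0,0,0,-0.144,0,0,0,-0.144,0,0,0,-0.144,0,0,0,-0.144,0,0,0,-0.144]' 
python3 -c "
from h import *
togo((.449,-.206),.15,60)
i,im=snap('wrist','w1');print(i)
for n in ('wedge_grip','wedge_tip','wedge'): print(n,vision.boxes_of(n,'wrist'))"
```

```text
time_s: 2.95
tool_pos: [0.4529, -0.1952, 0.1509]
eef_rot: [[0.007, 0.473, 0.881], [-0.007, 0.881, -0.473], [-1.0, -0.003, 0.009]]
ft_force: [0.4, 0.1, 0.5]
finger_gap: 0.0857
t 2.95 pos [ 0.4529 -0.1952  0.1509] yaw 61.75 F [0.4 0.1 0.5] gap 0.0857
tool shift mm [  1.  -11.3   1.7] twist 0.0305
{'mtx': array([[294.54219455,   0.        , 317.19509905],
       [  0.        , 294.54219455, 202.81426485],
       [  0.        ,   0.        ,   1.        ]]), 'R': array([[ 0.88032555, -0.47426785,  0.00984569],
       [-0.45617882, -0.8406917 ,  0.29178476],
       [-0.13010694, -0.26135698, -0.95643333]]), 't': array([-0.49291676,  0.02619865,  0.32258952])}
wedge_grip [{'xyz': [0.473, -0.1644, 0.0146], 'score': 0.56}]
wedge_tip [{'xyz': [0.4726, -0.1677, 0.0092], 'score': 0.71}]
wedge [{'xyz': [0.4727, -0.1713, 0.0116], 'score': 0.9}]
```

View pics/w1.png

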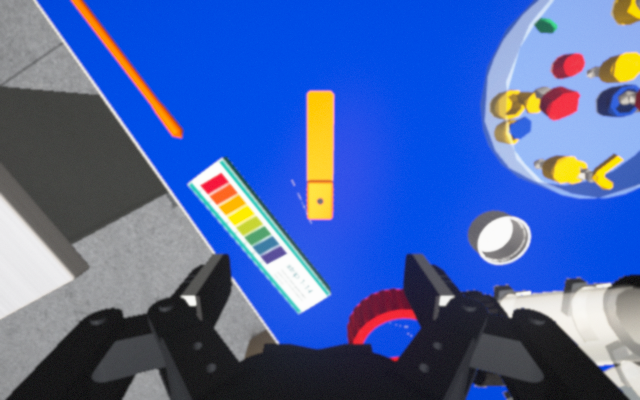

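The wrist view shows the wedge lying nearly upright: thin end at (320,91), block from rows 181 to 220, centre (320,201). The colour card lies to its left, with its edge near (262,200), so I'll go down with the jaws part closed.

```bash
python3 -c "
from h import *
i=vision.camera_info('wrist')
a=ray(i,(319.5,201),.024);b=ray(i,(320.5,91),.0015);print(a,b,np.degrees(np.arctan2(*(b-a)[[1,0]])),np.linalg.norm((b-a)[:2]))
print(ray(i,(307,181),.024),ray(i,(333,181),.024),ray(i,(320,220),.024),ray(i,(320,182),.024), ray(i,(255,190),0))
togo(a[:2],.1,np.degrees(np.arctan2(*(b-a)[[1,0]])))"
```

```text
[ 0.45234927 -0.20412228  0.024     ] [ 0.50375495 -0.11321293  0.0015    ] 60.513541203696114 0.10443684221299866
[ 0.45147404 -0.18029089  0.024     ] [ 0.47372641 -0.19262535  0.024     ] [ 0.44308381 -0.22207824  0.024     ] [ 0.46211416 -0.18733354  0.024     ] [ 0.39488358 -0.16636644  0.        ]
t 3.15 pos [ 0.4528 -0.1954  0.1509] yaw 61.19 F [ 1.  -0.1 -0.5] gap 0.0852
tool shift mm [51.  -7.7  3.3] twist 0.0118
```

```bash
python3 -m jog '[0,-3,1.2,0.006,0,-3,1.2,0.006,0,-3,1.2,0,15,0,0,0,25,0,0,0,25,0,0,0,25,0,0,0,8,0,0,0]' 0
python3 -c "
from h import *
togo((.4505,-.2065),.024,60.5)
i,im=snap('wrist','w2')
a=ray(i,(320,200),.024)"
```

```text
time_s: 3.95
tool_pos: [0.4548, -0.2107, 0.0537]
eef_rot: [[0.014, 0.502, 0.865], [-0.013, 0.865, -0.502], [-1.0, -0.004, 0.019]]
ft_force: [0.5, 0.7, -0.0]
finger_gap: 0.0425
t 3.95 pos [ 0.4548 -0.2107  0.0537] yaw 59.86 F [ 0.5  0.7 -0. ] gap 0.0425
tool shift mm [29.6  1.6 -6.3] twist -0.0112
```

View pics/w2.png

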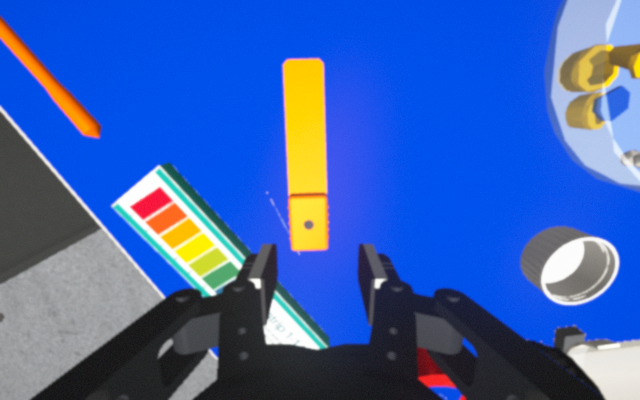

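```bash
python3 -c "
from h import *
i=vision.camera_info('wrist')
a=ray(i,(309,223),.024);b=ray(i,(304,60),.0015);print(a,b,np.degrees(np.arctan2(*(b-a)[[1,0]])),np.linalg.norm((b-a)[:2]))
togo(a[:2],.024,np.degrees(np.arctan2(*(b-a)[[1,0]])))"
```

```text
[ 0.45356227 -0.20314178  0.024     ] [ 0.50300561 -0.11313504  0.0015    ] 61.21871370359849 0.1026930233151588
t 4.0 pos [ 0.4547 -0.2107  0.0536] yaw 59.86 F [-0.2  0.3 -0.9] gap 0.0429
tool shift mm [29.4  6.  -5.3] twist -0.0236
```

```bash
python3 -m jog '[0,1.5,-2.5,-0.01,0,1,-2.5,-0.01,8,0,0,0,8,0,0,0,8,0,0,0,4,0,0,0,0,0,0,0,0,0,0,0]' 0
python3 -c "
from h import *
togo((.453,-.2045),.024,61)
i,im=snap('wrist','w3')"
```

```text
time_s: 4.8
tool_pos: [0.4546, -0.2082, 0.0274]
eef_rot: [[0.02, 0.484, 0.875], [-0.017, 0.875, -0.483], [-1.0, -0.005, 0.026]]
ft_force: [-0.0, 0.1, 0.1]
finger_gap: 0.0425
t 4.8 pos [ 0.4546 -0.2082  0.0274] yaw 61.08 F [-0.   0.1  0.1] gap 0.0425
tool shift mm [ 3.3  2.4 -3.3] twist 0.0013
```

View pics/w3.png

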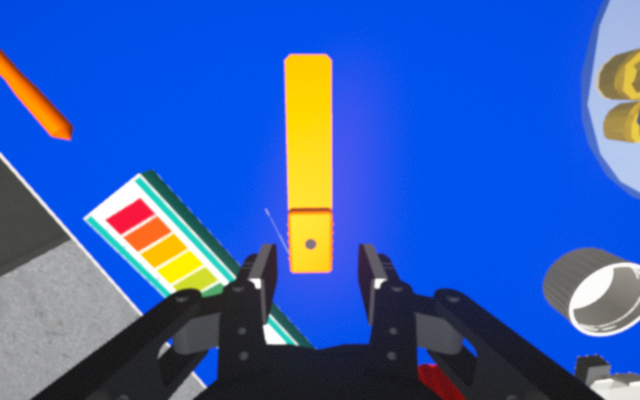

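```bash
python3 -c "
from h import *
i=vision.camera_info('wrist');s=sensors.get_state();p=s['tool_pos'];R=s['eef_rot']
print(proj(i,p),proj(i,p+.019*R[:,0]),proj(i,p+.006*R[:,0]))
a=ray(i,(311,242),.024);b=ray(i,(308,55),.0015);print(a,b,np.degrees(np.arctan2(*(b-a)[[1,0]])),np.linalg.norm((b-a)[:2]))
togo(a[:2],.024,60.8)"
```

```text
[316.88756044 250.77868373] [316.90482189 237.57270087] [316.89339661 246.31368741]
[ 0.45355865 -0.20295952  0.024     ] [ 0.50264693 -0.11247716  0.0015    ] 61.51938317792512 0.1029403530421304
t 4.85 pos [ 0.4545 -0.2081  0.0274] yaw 61.08 F [-0.1  0.1 -0.1] gap 0.0425
tool shift mm [ 3.3  4.1 -3.4] twist 0.0048
```

```bash
python3 -m jog '[2,1,-2,0,2,1,-2,0,0,0,0,0,0,0,0,0,0,0,0,0,0,0,0,0,0,0,0,0,0,0,0,0]' 0
python3 -m jog '[0,0,0,0,0,0,0,0,0,0,0,0,0,0,0,0,0,0,0,0,0,0,0,0,0,0,0,0,0,0,0,0]' -1
python3 -c "
from h import *
togo((.5,.0),.024,84.5)
i,im=snap('wrist','w4')"
```

```text
time_s: 5.65
tool_pos: [0.4525, -0.2046, 0.0238]
eef_rot: [[0.021, 0.484, 0.875], [-0.018, 0.875, -0.483], [-1.0, -0.006, 0.028]]
ft_force: [-0.3, -0.2, -0.0]
finger_gap: 0.0426
time_s: 6.45
tool_pos: [0.4525, -0.2047, 0.0238]
eef_rot: [[0.022, 0.484, 0.875], [-0.018, 0.875, -0.483], [-1.0, -0.006, 0.028]]
ft_force: [-0.2, 0.4, 0.9]
finger_gap: -0.0001
t 6.45 pos [ 0.4525 -0.2047  0.0238] yaw 61.08 F [-0.2  0.4  0.9] gap -0.0001
tool shift mm [ -2.9 202.1 -57.4] twist -0.4088
```

View pics/w4.png

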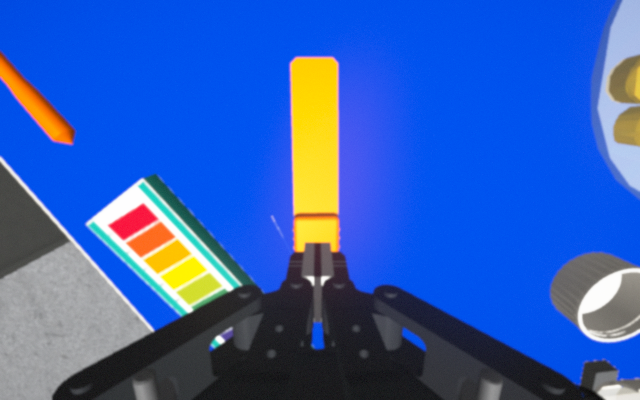

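The fingers have closed on nothing (gap 0). In w4 the tips at about (317,243) lie over the block and hide its rear half, so they seem to be above it. I'll check their depth.

```bash
python3 -c "
from h import *
i=vision.camera_info('wrist');s=sensors.get_state();p=s['tool_pos'];R=s['eef_rot']
c=-i['R'].T@i['t'];print('cam',c,'in tool',R.T@(c-p))
print('depth tcp',(i['R']@p+i['t']),'tip',i['R']@(p+.019*R[:,0])+i['t'])
g=np.array([.4535,-.203,.024]);print('depth block top',i['R']@g+i['t'],proj(i,g),proj(i,[.503,-.1127,.0015]))
"
python3 - <<'E'
import cv2
a=cv2.imread('pics/w4.png');cv2.imwrite('pics/w4z.png',cv2.resize(a[190:350,220:420],None,fx=3.7,fy=3.7,interpolation=cv2.INTER_CUBIC))
E
```

```text
cam [ 0.48600762 -0.1355538   0.17842907] in tool [-0.15507156  0.07580673  0.00017846]
depth tcp [-1.54296724e-04  2.77439384e-02  1.70364699e-01] tip [-1.61273460e-04  2.22516012e-02  1.88553546e-01]
depth block top [-1.0280332e-04  2.5971413e-02  1.6964536e-01] [317.01660955 247.90643234] [315.0383842   58.01619158]
```

View pics/w4z.png

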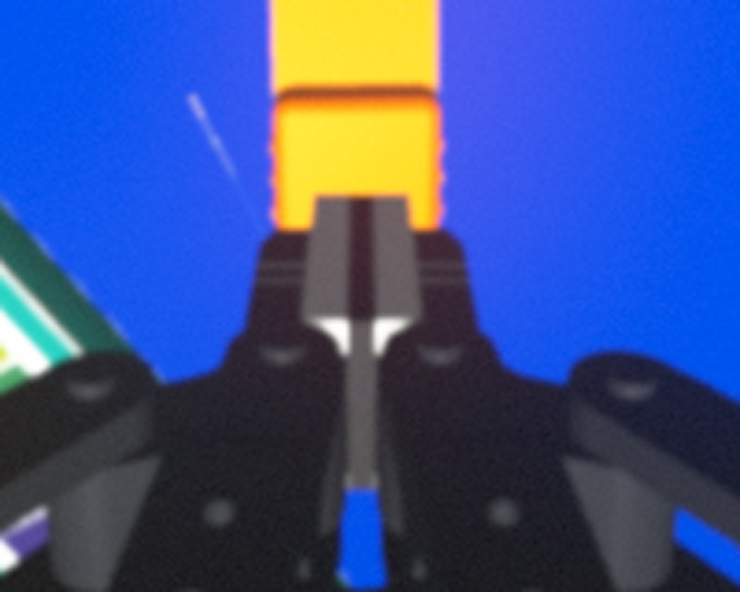

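Measured from the picture, the fingertips are about 13 to 16 mm behind the reported TCP rather than 19 mm ahead. The visible gap, the 22 mm pad width and the way the fingers hide the block all agree, so the tips were at z≈37 mm, above the block. I'll reopen and go lower in steps, watching the force.

```bash
python3 -m jog '[0,0,0,0,0,0,0,0,0,0,0,0,0,0,0,0,5,0,0,0,5,0,0,0,4,0,0,0,0,0,0,0]' 0
python3 -c "
from h import *
togo((.4535,-.204),-.010,61)
i,im=snap('wrist','w5')"
```

```text
time_s: 7.3
tool_pos: [0.4527, -0.2048, 0.0084]
eef_rot: [[0.021, 0.484, 0.875], [-0.018, 0.875, -0.483], [-1.0, -0.005, 0.027]]
ft_force: [-0.1, -0.1, 0.9]
finger_gap: 0.0426
t 7.3 pos [ 0.4527 -0.2048  0.0084] yaw 61.07 F [-0.1 -0.1  0.9] gap 0.0426
tool shift mm [18.4  1.2 -0.2] twist 0.0013
```

View pics/w5.png

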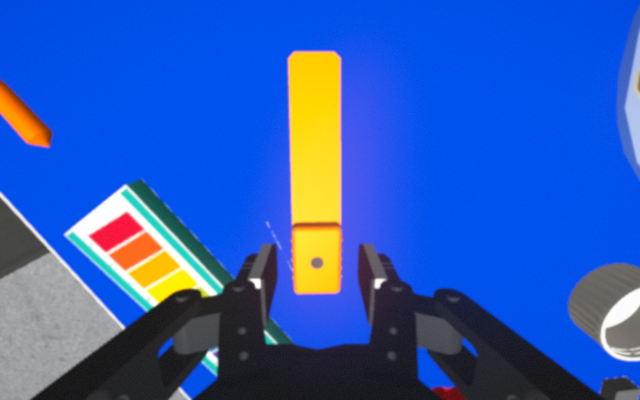

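No contact at a reported TCP of z=8 mm, which confirms the offset. The block, centred at x=317, lies midway between the pads (276 and 358). I'll go down 17 mm and grip.

```bash
python3 -m jog '[5,0.5,0,0,5,0.5,0,0,4,0,0,0,3,0,0,0,0,0,0,0,0,0,0,0,0,0,0,0,0,0,0,0]' 0
python3 -m jog '[0,0,0,0,0,0,0,0,0,0,0,0,0,0,0,0,0,0,0,0,0,0,0,0,0,0,0,0,0,0,0,0]' -1
python3 -c "
from h import *
togo((.5,.0),.0,84.5)
i,im=snap('wrist','w6')"
```

```text
time_s: 8.15
tool_pos: [0.4539, -0.2044, -0.0099]
eef_rot: [[0.022, 0.484, 0.875], [-0.018, 0.875, -0.483], [-1.0, -0.006, 0.028]]
ft_force: [-0.0, 0.2, 0.4]
finger_gap: 0.0427
time_s: 8.95
tool_pos: [0.4543, -0.2047, -0.0093]
eef_rot: [[0.023, 0.484, 0.875], [-0.019, 0.875, -0.483], [-1.0, -0.006, 0.029]]
ft_force: [-0.4, 0.2, -0.0]
finger_gap: 0.025
t 8.95 pos [ 0.4543 -0.2047 -0.0093] yaw 61.07 F [-0.4  0.2 -0. ] gap 0.025
tool shift mm [-12.1 201.2 -58.7] twist -0.409
```

View pics/w6.png

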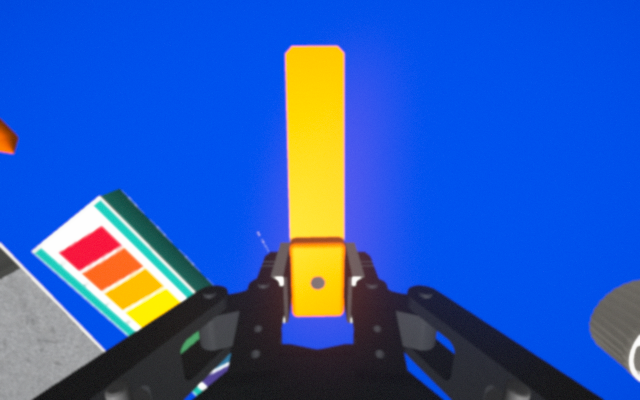

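The wedge is gripped (gap 25 mm) and centred between the pads. I'll lift it 14 mm and carry it to the narrow end.

```bash
python3 -m jog '[-10,0,0,0,-4,0,0,0,0,35,-7,0,0,39,-8,0,0,39,-8,0,0,39,-8,0,0,37,-7,0,0,0,0,0]' -1
python3 -m jog '[0,0,0,-0.1,0,0,0,-0.1,0,0,0,-0.1,0,0,0,-0.1,0,0,0,0,0,0,0,0,0,0,0,0,0,0,0,0]' -1
python3 -c "
from h import *
togo((.5135,-.019),.005,84.5)
i,im=snap('wrist','w7');print(i)"
```

```text
time_s: 9.8
tool_pos: [0.5162, -0.0165, 0.0072]
eef_rot: [[0.029, 0.488, 0.872], [-0.022, 0.873, -0.488], [-0.999, -0.005, 0.035]]
ft_force: [0.8, -0.5, -0.7]
finger_gap: 0.0247
time_s: 10.6
tool_pos: [0.5158, -0.0171, 0.0092]
eef_rot: [[0.029, 0.097, 0.995], [-0.023, 0.995, -0.096], [-0.999, -0.02, 0.031]]
ft_force: [0.3, 0.5, -1.6]
finger_gap: 0.0246
t 10.6 pos [ 0.5158 -0.0171  0.0092] yaw 84.44 F [ 0.3  0.5 -1.6] gap 0.0246
tool shift mm [ 4.1 -2.  -2.2] twist -0.0011
{'mtx': array([[294.54219455,   0.        , 317.19509905],
       [  0.        , 294.54219455, 202.81426485],
       [  0.        ,   0.        ,   1.        ]]), 'R': array([[ 9.94739962e-01, -9.73251870e-02,  3.19408254e-02],
       [-1.02432267e-01, -9.45741500e-01,  3.08351498e-01],
       [ 1.97396889e-04, -3.10001329e-01, -9.50736103e-01]]), 't': array([-0.51601881,  0.06128248,  0.17358849])}
```

View pics/w7.png

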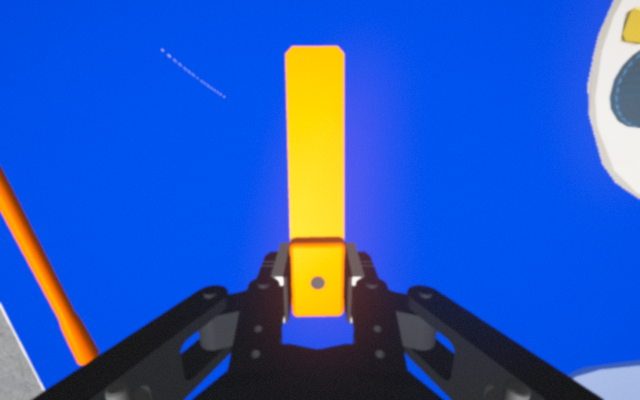

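The wrist view shows the wedge straight in the pads, thin end at (315,46); the plate is not in view here. I'll check the alignment with the fixed cameras.

```bash
python3 -c "
from h import *
i=vision.camera_info('wrist')
tip=ray(i,(315,46),.019);g=ray(i,(318,283),.042);print('tip',tip,'grip',g,np.linalg.norm((tip-g)[:2]),np.degrees(np.arctan2(*(tip-g)[[1,0]])))
for z in (.014,.024): print(ray(i,(315,46),z))
T,t=snap('top','t2');S,s=snap('scene','s2')
cv2.imwrite('pics/t2z.png',cv2.resize(t[170:260,280:440,::-1],None,fx=5,fy=5,interpolation=cv2.INTER_CUBIC))
cv2.imwrite('pics/s2z.png',cv2.resize(s[195:285,285:415,::-1],None,fx=6,fy=6,interpolation=cv2.INTER_CUBIC))
"
```

```text
tip [0.52563595 0.0865833  0.019     ] grip [ 0.51608974 -0.01744169  0.042     ] 0.1044620882451025 84.7567388328643
[0.52584792 0.08745417 0.014     ]
[0.52542398 0.08571242 0.024     ]
```

View pics/t2z.png

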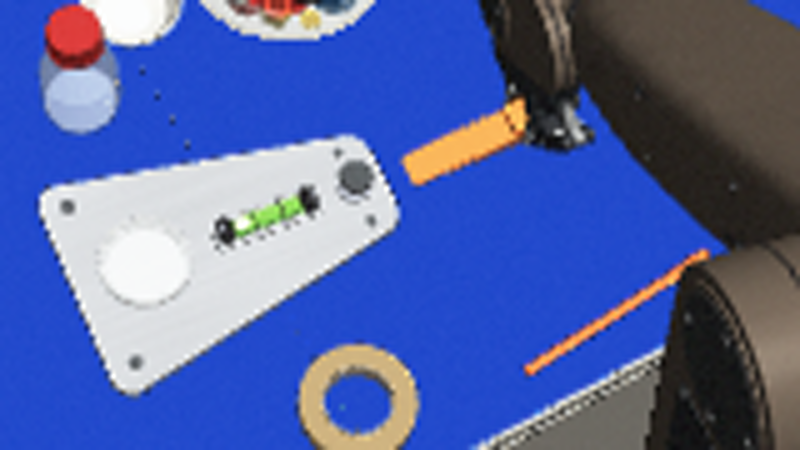

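View pics/s2z.png

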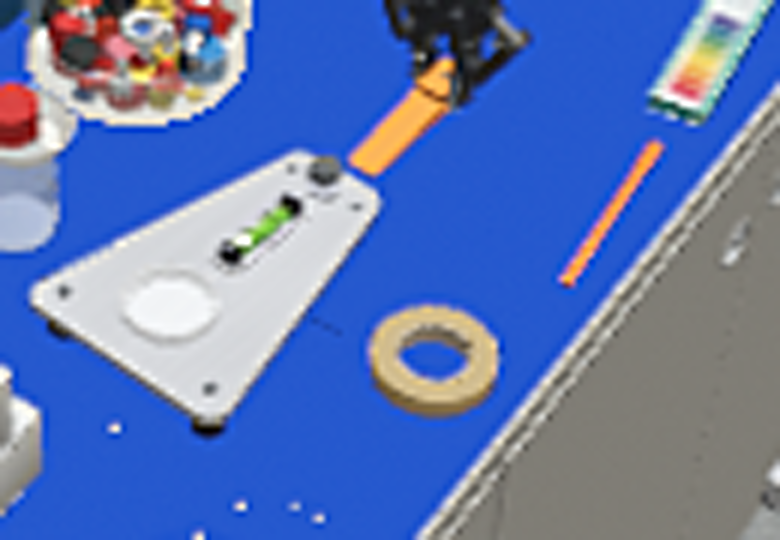

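The bubble (top crop about (244,223)) and the foot both stay visible to the fixed cameras. The wedge is about 2 mm off in +x. I'll correct that and lower it to the table.

```bash
python3 -m jog '[4,0,-1,0,4,0,-1.2,0,4,0,0,0,3,0,0,0,1.5,0,0,0,0,0,0,0,0,0,0,0,0,0,0,0]' -1
python3 -c "
from h import *
togo((.5135,-.019),-.009,84.5)"
```

```text
time_s: 11.55
tool_pos: [0.5143, -0.0171, -0.0083]
eef_rot: [[0.029, 0.096, 0.995], [-0.022, 0.995, -0.096], [-0.999, -0.02, 0.031]]
ft_force: [-0.5, -0.7, 1.3]
finger_gap: 0.0249
t 11.55 pos [ 0.5143 -0.0171 -0.0083] yaw 84.46 F [-0.5 -0.7  1.3] gap 0.0249
tool shift mm [ 0.7 -2.  -0.6] twist -0.0007
```

```bash
python3 -m jog '[0,0,0,0,0,0,0,0,0,0,0,0,0,0,0,0,0,0,0,0,0,0,0,0,0,0,0,0,0,0,0,0]' -0.2
python3 -m jog '[0,0,0,0,0,0,0,0,0,0,0,0,0,0,0,0,0,0,0,0,0,0,0,0,0,0,0,0,0,0,0,0]' -1
python3 -c "
from h import *
i,im=snap('wrist','w8')
togo((.5135,-.019),-.009,84.5)
E=1
for px,z in (((315,46),.0015),((318,283),.024)): print(ray(i,px,z))"
```

```text
time_s: 12.35
tool_pos: [0.515, -0.0173, -0.0081]
eef_rot: [[0.031, 0.097, 0.995], [-0.023, 0.995, -0.096], [-0.999, -0.02, 0.033]]
ft_force: [0.0, -0.5, -0.1]
finger_gap: 0.0342
time_s: 13.15
tool_pos: [0.5153, -0.0174, -0.0077]
eef_rot: [[0.031, 0.096, 0.995], [-0.024, 0.995, -0.096], [-0.999, -0.02, 0.034]]
ft_force: [-0.5, 0.0, 0.3]
finger_gap: 0.0244
t 13.2 pos [ 0.5153 -0.0174 -0.0077] yaw 84.47 F [0.7 0.6 0.1] gap 0.0246
tool shift mm [ 1.3 -1.8 -1.7] twist -0.0006
[0.52511496 0.08643667 0.0015    ]
[ 0.51549248 -0.01846184  0.024     ]
```

View pics/w8.png

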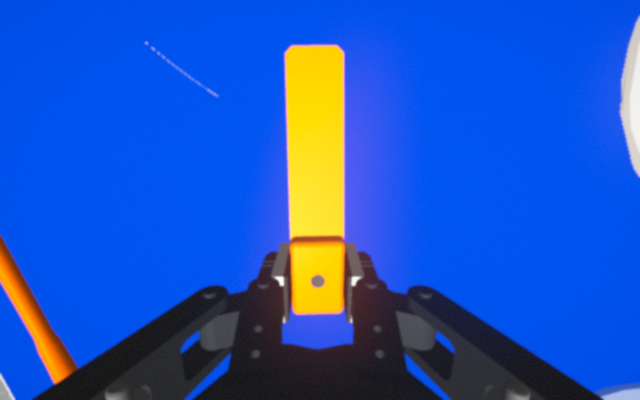

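```bash
python3 -m jog '[-0.2,5,-1,0,-0.2,6,-0.9,0,-0.2,6,0,0,-0.2,6,0,0,-0.2,6,0,0,-0.1,5,0,0,0,0,0,0,0,0,0,0]' -1
cat > bub.py <<'E'
from h import *
import sys
n=sys.argv[1]
togo((.5135,-.019),-.009,84.5)
T,t=snap('top','t'+n);S,s=snap('scene','s'+n)
a=cv2.resize(t[190:235,315:375,::-1],None,fx=8,fy=8,interpolation=cv2.INTER_CUBIC)
b=cv2.resize(s[215:255,310:365,::-1],None,fx=9,fy=9,interpolation=cv2.INTER_CUBIC)
o=np.zeros((a.shape[0]+0,a.shape[1]+0,3),np.uint8)
H=max(a.shape[0],b.shape[0]);b2=cv2.resize(b,(int(b.shape[1]*.6),int(b.shape[0]*.6)));a2=cv2.resize(a,(480,360))
o=np.zeros((360,480+b2.shape[1],3),np.uint8);o[:,:480]=a2;o[:b2.shape[0],480:]=b2
cv2.imwrite(f'pics/b{n}.png',o)
E
python3 bub.py 3
```

```text
time_s: 14.0
tool_pos: [0.5164, 0.0204, -0.0077]
eef_rot: [[0.031, 0.095, 0.995], [-0.024, 0.995, -0.095], [-0.999, -0.02, 0.033]]
ft_force: [-0.0, 0.5, -0.3]
finger_gap: 0.025
t 14.0 pos [ 0.5164  0.0204 -0.0077] yaw 84.53 F [-0.   0.5 -0.3] gap 0.025
tool shift mm [  2.2 -39.5   0.8] twist 0.0006
```

View pics/b3.png

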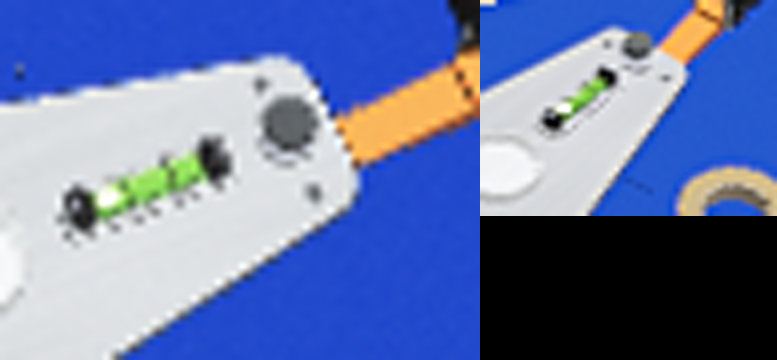

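The tip is under the edge and about 6 mm short of the foot axis, and no force yet. I'll push on slowly.

```bash
python3 -m jog '[0,2,0,0,-0.1,2,0,0,0,2,0,0,-0.1,2,0,0,0,2,0,0,-0.1,2,0,0,0,2,0,0,0,0,0,0]' -1
python3 -m jog '[0,2,0,0,-0.1,2,0,0,0,2,0,0,-0.1,2,0,0,0,2,0,0,0,0,0,0,0,0,0,0,0,0,0,0]' -1
python3 bub.py 4
```

```text
time_s: 14.9
tool_pos: [0.5178, 0.0348, -0.0077]
eef_rot: [[0.031, 0.097, 0.995], [-0.023, 0.995, -0.096], [-0.999, -0.02, 0.033]]
ft_force: [0.2, -0.6, 0.3]
finger_gap: 0.0244
time_s: 15.7
tool_pos: [0.5189, 0.0427, -0.0075]
eef_rot: [[0.03, 0.095, 0.995], [-0.029, 0.995, -0.094], [-0.999, -0.026, 0.032]]
ft_force: [-0.3, -2.5, -0.5]
finger_gap: 0.0252
t 15.7 pos [ 0.5189  0.0427 -0.0075] yaw 84.56 F [-0.3 -2.5 -0.5] gap 0.0252
tool shift mm [  3.1 -61.9   0.3] twist 0.0011
```

View pics/b4.png

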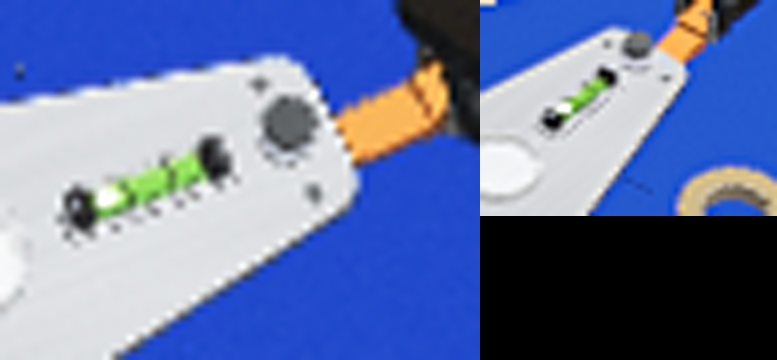

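Contact: F_y is −2.5 N with the tip about 16 mm past the foot axis. Continuing slowly.

```bash
python3 -m jog '[0,2,0,0,0,2,0,0,-0.1,2,0,0,0,2,0,0,0,2,0,0,0,0,0,0,0,0,0,0,0,0,0,0]' -1
python3 -m jog '[0,2,0,0,0,2,0,0,-0.1,2,0,0,0,2,0,0,0,0,0,0,0,0,0,0,0,0,0,0,0,0,0,0]' -1
python3 bub.py 5
```

```text
time_s: 16.6
tool_pos: [0.5203, 0.049, -0.0069]
eef_rot: [[0.029, 0.092, 0.995], [-0.036, 0.995, -0.091], [-0.999, -0.034, 0.033]]
ft_force: [-0.1, -2.9, -0.6]
finger_gap: 0.0248
time_s: 17.4
tool_pos: [0.5214, 0.0545, -0.0066]
eef_rot: [[0.029, 0.09, 0.996], [-0.042, 0.995, -0.089], [-0.999, -0.039, 0.033]]
ft_force: [-0.5, -3.5, -0.1]
finger_gap: 0.0246
t 17.4 pos [ 0.5214  0.0545 -0.0066] yaw 84.85 F [-0.5 -3.5 -0.1] gap 0.0246
tool shift mm [  5.2 -73.7  -1.4] twist 0.006
```

View pics/b5.png

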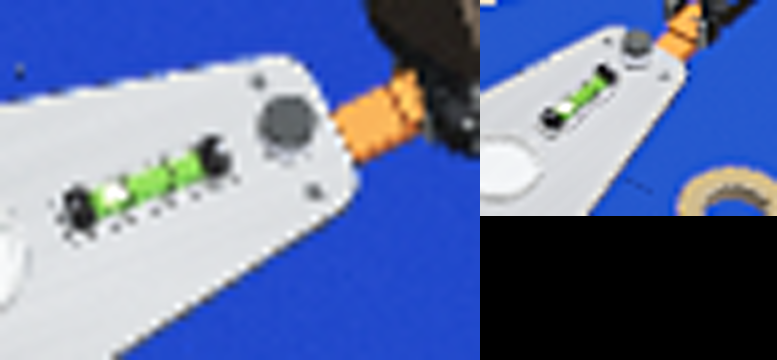

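The bubble has just left its stop, at (115,195) against (109,197), and needs about 17 mm more travel, which is about 10 mm of wedge. Push force is 3.5 N.

```bash
python3 -m jog '[0,2,0,0,0,2,0,0,-0.1,2,0,0,0,2,0,0,0,2,0,0,0,0,0,0,0,0,0,0,0,0,0,0]' -1
python3 -m jog '[0,0,0,0,0,0,0,0,0,0,0,0,0,0,0,0,0,0,0,0,0,0,0,0,0,0,0,0,0,0,0,0]' -1
python3 bub.py 6
```

```text
time_s: 18.3
tool_pos: [0.5228, 0.0615, -0.0061]
eef_rot: [[0.029, 0.087, 0.996], [-0.048, 0.995, -0.086], [-0.998, -0.045, 0.033]]
ft_force: [-1.0, -3.3, -0.5]
finger_gap: 0.0244
time_s: 19.1
tool_pos: [0.5228, 0.0614, -0.0061]
eef_rot: [[0.029, 0.088, 0.996], [-0.048, 0.995, -0.086], [-0.998, -0.045, 0.033]]
ft_force: [-0.3, -3.0, 0.0]
finger_gap: 0.0246
t 19.1 pos [ 0.5228  0.0614 -0.0061] yaw 84.97 F [-0.3 -3.   0. ] gap 0.0246
tool shift mm [  6.4 -80.7  -2.4] twist 0.0083
```

View pics/b6.png

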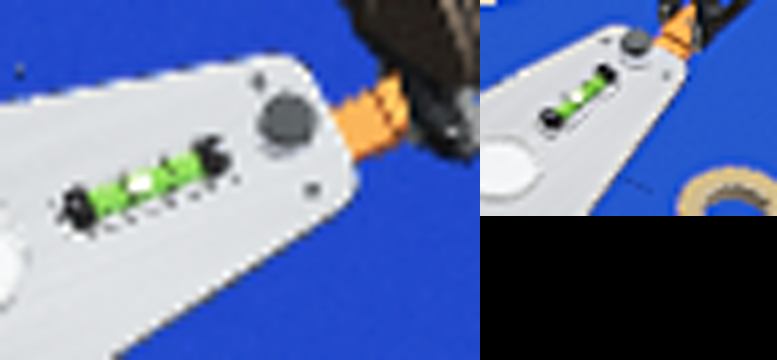

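The bubble is at (140,184), nearly between the marks, about 3 mm short. I'll measure it with an intensity profile along the vial.

```bash
cat > prof.py <<'E'
import cv2,numpy as np,sys
from scipy.ndimage import map_coordinates
from h import *
T=vision.camera_info('top');S=vision.camera_info('scene')
def prof(n):
  for cam,I,f in(('top',T,'t'),('scene',S,'s')):
    im=cv2.imread(f'pics/{f}{n}.png')[:,:,::-1].astype(float)
    # vial axis in world: foot + d*s at z .047
    best=None
    d=np.array([.096,.9954,0]);nrm=np.array([.9954,-.096,0])
    s=np.arange(.035,.112,.001)
    # lateral offset: maximise green-ness
    for off in np.arange(-.010,.0101,.001):
        P=np.array([proj(I,np.array([.5275,.130,.046])+d*q+nrm*off) for q in s])
        c=[map_coordinates(im[:,:,k],[P[:,1],P[:,0]],order=1) for k in range(3)]
        g=np.sum((c[1]-c[2])[15:62])
        if best is None or g>best[0]: best=(g,off,c)
    _,off,c=best
    print(cam,'off',round(off,3))
    print(' R',c[0].astype(int)[::2].tolist());print(' B',c[2].astype(int)[::2].tolist());print(' G',c[1].astype(int)[::2].tolist())
prof(sys.argv[1])
E
python3 prof.py 6
```

```text
top off -0.002
 R [99, 67, 50, 47, 47, 48, 73, 116, 140, 144, 145, 141, 135, 129, 136, 139, 139, 137, 140, 185, 223, 208, 189, 158, 120, 116, 135, 137, 139, 141, 144, 139, 137, 111, 70, 48, 45, 42, 37]
 B [103, 68, 52, 49, 45, 39, 50, 76, 91, 92, 94, 92, 88, 84, 87, 88, 88, 89, 92, 151, 198, 189, 172, 138, 100, 81, 87, 89, 91, 92, 91, 90, 88, 75, 55, 47, 44, 41, 38]
 G [100, 67, 50, 47, 48, 58, 104, 176, 217, 219, 218, 214, 207, 201, 212, 212, 212, 211, 215, 230, 241, 228, 212, 183, 145, 162, 204, 211, 215, 217, 218, 208, 207, 167, 95, 53, 46, 41, 37]
scene off -0.001
 R [36, 31, 26, 22, 45, 76, 104, 124, 134, 129, 116, 111, 115, 121, 123, 134, 156, 161, 175, 200, 238, 208, 170, 137, 108, 116, 123, 128, 131, 127, 114, 90, 60, 44, 34, 29, 13, 19, 34]
 B [39, 32, 23, 13, 25, 46, 59, 67, 73, 72, 61, 57, 60, 64, 67, 81, 104, 112, 139, 178, 228, 195, 147, 97, 50, 59, 66, 65, 68, 70, 61, 50, 38, 35, 33, 31, 14, 21, 37]
 G [34, 30, 29, 31, 66, 113, 158, 193, 207, 198, 185, 178, 183, 190, 191, 193, 202, 203, 210, 224, 246, 221, 198, 183, 176, 185, 195, 204, 207, 197, 179, 144, 98, 64, 41, 30, 10, 17, 34]
```

```bash
cat > bc.py <<'E'
import cv2,numpy as np,sys
from scipy.ndimage import map_coordinates
from h import *
T=vision.camera_info('top');S=vision.camera_info('scene')
def bc(n):
  out=[]
  for I,f in((T,'t'),(S,'s')):
    im=cv2.imread(f'pics/{f}{n}.png')[:,:,::-1].astype(float)
    d=np.array([.096,.9954,0]);nrm=np.array([.9954,-.096,0]);s=np.arange(.035,.116,.0005)
    offs=np.arange(-.008,.0081,.001)
    P=np.array([[proj(I,np.array([.5275,.130,.046])+d*q+nrm*o) for q in s] for o in offs])
    B=map_coordinates(im[:,:,2],[P[:,:,1],P[:,:,0]],order=1);R=map_coordinates(im[:,:,0],[P[:,:,1],P[:,:,0]],order=1);G=map_coordinates(im[:,:,1],[P[:,:,1],P[:,:,0]],order=1)
    k=np.argmax(np.sum((G-B)[:,30:120],axis=1));k=slice(k-1,k+2)
    b=B[k].mean(0);w=np.clip(b-115,0,None);w[:22]=0;w[-22:]=0
    p=np.argmax(w);w[np.abs(s-s[p])>.012]=0
    out.append(round(1e3*float((w*s).sum()/w.sum()),1))
  print(n,out)
for n in sys.argv[1:]: bc(n)
E
python3 bc.py 2 3 4 5 6
```

```text
2 [94.5, 90.7]
3 [94.5, 90.7]
4 [94.7, 90.7]
5 [91.3, 89.1]
6 [76.7, 75.2]
```

The bubble has moved about 17 of 20 mm. I'll nudge slightly, then let go and look closely with the wrist camera.

```bash
python3 -m jog '[0,1,0,0,0,1,0,0,0,0,0,0,0,0,0,0,0,0,0,0,0,0,0,0,0,0,0,0,0,0,0,0]' -1
python3 bub.py 7; python3 bc.py 7
python3 -m jog '[0,0,0,0,0,0,0,0,0,0,0,0,0,0,0,0,0,0,0,0,0,0,0,0,0,0,0,0,0,0,0,0]' 0
python3 bub.py 8; python3 bc.py 8
```

```text
time_s: 20.0
tool_pos: [0.5231, 0.0623, -0.006]
eef_rot: [[0.029, 0.086, 0.996], [-0.05, 0.995, -0.085], [-0.998, -0.048, 0.033]]
ft_force: [0.1, -3.7, 0.7]
finger_gap: 0.0244
t 20.0 pos [ 0.5231  0.0623 -0.006 ] yaw 85.04 F [ 0.1 -3.7  0.7] gap 0.0244
tool shift mm [  6.8 -81.6  -2.7] twist 0.0094
7 [75.8, 74.0]
time_s: 20.9
tool_pos: [0.5228, 0.0645, -0.0064]
eef_rot: [[0.029, 0.087, 0.996], [-0.047, 0.995, -0.085], [-0.998, -0.045, 0.033]]
ft_force: [-0.3, -0.3, 0.2]
finger_gap: 0.0429
t 20.9 pos [ 0.5228  0.0645 -0.0064] yaw 85.02 F [-0.3 -0.3  0.2] gap 0.0429
tool shift mm [  6.3 -83.8  -2.3] twist 0.0091
8 [82.0, 78.5]
```

After release the bubble fell back about 6 mm (75.8 to 82), as the gripped wedge shifted or settled on letting go. I'll finish by pushing its butt end with the closed fingers, so nothing changes on retreat.

```bash
python3 -m jog '[-12,0,0,0,-14,0,0,0,-14,0,0,0,0,-15,0,0,0,-15,0,0,0,-14,0,0,0,0,0,0,0,0,0,0]' 0
python3 -m jog '[0,0,0,0,0,0,0,0,0,0,0,0,0,0,0,0,0,0,0,0,0,0,0,0,0,0,0,0,0,0,0,0]' -1
python3 -c "
from h import *
snap('wrist','w9')
i=vision.camera_info('wrist')
togo((.52,.02),-.003,85)"
python3 bub.py 9; python3 bc.py 9
```

```text
time_s: 21.8
tool_pos: [0.5207, 0.0214, 0.0455]
eef_rot: [[0.038, 0.086, 0.996], [-0.048, 0.995, -0.085], [-0.998, -0.045, 0.042]]
ft_force: [0.4, 0.6, 0.1]
finger_gap: 0.0428
time_s: 22.6
tool_pos: [0.52, 0.0231, 0.0448]
eef_rot: [[0.036, 0.084, 0.996], [-0.047, 0.995, -0.083], [-0.998, -0.044, 0.04]]
ft_force: [-0.5, 0.5, 1.0]
finger_gap: 0.0006
t 22.65 pos [0.52   0.0231 0.0448] yaw 85.15 F [-0.2  0.2 -0.1] gap 0.0002
tool shift mm [47.9 -1.  -1.7] twist 0.0026
t 22.65 pos [0.52   0.0231 0.0448] yaw 85.15 F [-0.2  0.2 -0.1] gap 0.0002
tool shift mm [ 55.5 -40.1  -5.1] twist 0.0113
9 [82.1, 78.6]
```

View pics/w9.png

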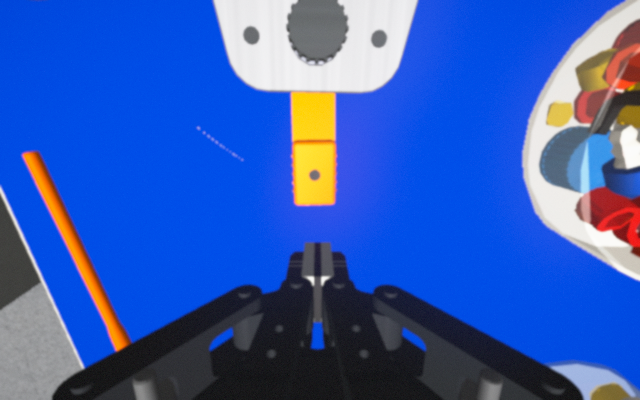

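View pics/b9.png

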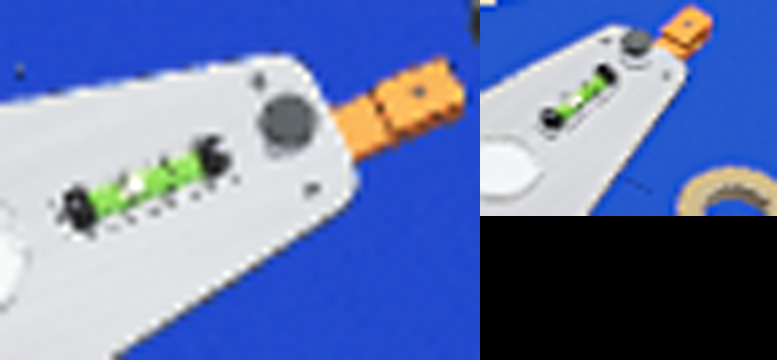

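The wedge lies straight under the foot (wrist view, block (293–336, 140–206)), clear of the plate's stops. The bubble is still about 8 mm off centre. I'll work out the distance from the fingers to the butt.

```bash
python3 -c "
from h import *
i=vision.camera_info('wrist');s=sensors.get_state();R=s['eef_rot'];p=s['tool_pos']
b=ray(i,(314.5,205.5),.024);f=ray(i,(314.5,141),.024);print(b,f,np.linalg.norm(b-f));
print('butt in tool',(R.T@(b-p))*1e3, 'dir deg',np.degrees(np.arctan2(*(f-b)[[1,0]])))
print('heads',[ray(i,q,.033) for q in((251,35),(379,38))])"
```

```text
[0.52187099 0.04306254 0.024     ] [0.52531656 0.08254575 0.024     ] 0.03963326504008602
butt in tool [19.940352   20.96496685 -0.68748568] dir deg 85.01262405860362
heads [array([0.49878179, 0.13720368, 0.033     ]), array([0.56135929, 0.13108196, 0.033     ])]
```

```bash
python3 -m jog '[12,0,0,0,13,0,-0.5,0,12,0,0,0,8,0,0,0,4,0,0,0,0,3,0,0,0,3,0,0,0,0,0,0]' -1
python3 -c "
from h import *
snap('wrist','w10')
togo((.52,.02),-.003,85)"
python3 bub.py 10; python3 bc.py 10
```

```text
time_s: 23.55
tool_pos: [0.5207, 0.027, -0.0104]
eef_rot: [[0.033, 0.085, 0.996], [-0.047, 0.995, -0.083], [-0.998, -0.044, 0.037]]
ft_force: [0.2, 0.2, 0.1]
finger_gap: -0.0
t 23.6 pos [ 0.5209  0.0269 -0.0102] yaw 85.12 F [0.4 0.1 0.4] gap -0.0002
tool shift mm [-6.9 -7.3 -0. ] twist 0.0021
t 23.6 pos [ 0.5209  0.0269 -0.0102] yaw 85.12 F [0.4 0.1 0.4] gap -0.0002
tool shift mm [  0.7 -46.4  -3.5] twist 0.0108
10 [82.1, 78.6]
```

View pics/w10.png

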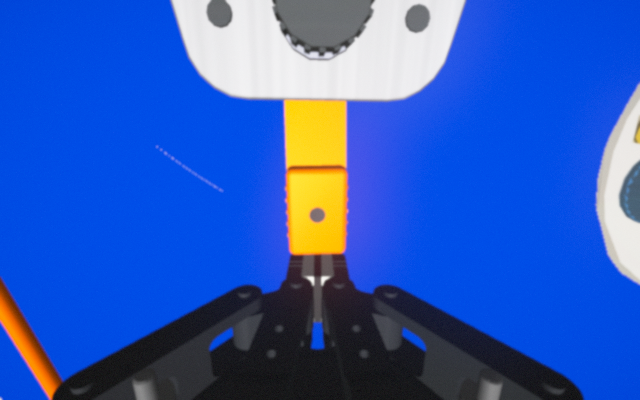

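```bash
python3 -m jog '[-0.3,1,0,0,-0.3,1,0,0,-0.3,1,0,0,0,1,0,0,0,1,0,0,0,1,0,0,0,0,0,0,0,0,0,0]' -1
python3 bub.py 11; python3 bc.py 11
```

```text
time_s: 24.5
tool_pos: [0.5212, 0.0292, -0.009]
eef_rot: [[0.033, 0.083, 0.996], [-0.054, 0.995, -0.081], [-0.998, -0.051, 0.037]]
ft_force: [-0.2, -1.1, -0.8]
finger_gap: 0.0
t 24.5 pos [ 0.5212  0.0292 -0.009 ] yaw 85.23 F [-0.2 -1.1 -0.8] gap 0.0
tool shift mm [  2.3 -48.6  -3.8] twist 0.0128
11 [78.9, 76.6]
```

```bash
python3 -m jog '[-0.1,1.5,0,0,0,1.5,0,0,0,1.5,0,0,0,0,0,0,0,0,0,0,0,0,0,0,0,0,0,0,0,0,0,0]' -1
python3 bub.py 12; python3 bc.py 12
```

```text
time_s: 25.4
tool_pos: [0.5216, 0.0321, -0.009]
eef_rot: [[0.032, 0.081, 0.996], [-0.058, 0.995, -0.079], [-0.998, -0.055, 0.037]]
ft_force: [0.5, -3.4, -0.3]
finger_gap: -0.0
t 25.4 pos [ 0.5216  0.0321 -0.009 ] yaw 85.37 F [ 0.5 -3.4 -0.3] gap -0.0
tool shift mm [  2.7 -51.5  -4.1] twist 0.0152
12 [75.2, 72.7]
```

View pics/b12.png

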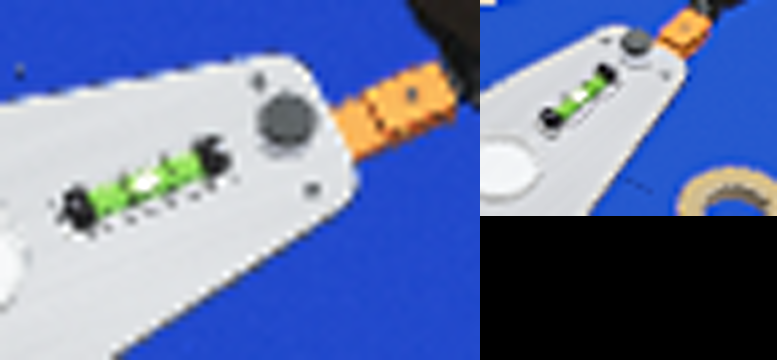

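The bubble is nearly centred (75.2, target about 74). I'll back off, rise, and view the level closely from above.

```bash
python3 -m jog '[0,-4,0,0,0,-5,0,0,-10,0,0,0,-30,0,0,0,-40,0,0,0,-40,0,0,0,-25,10,0,0,0,40,0,0]' -1
python3 -m jog '[0,30,0,0,0,25,0,0,0,0,0,0,0,0,0,0,0,0,0,0,0,0,0,0,0,0,0,0,0,0,0,0]' -1
python3 bub.py 13; python3 bc.py 13
python3 -c "
from h import *
i,im=snap('wrist','w13')
p=proj(i,[.5345,.203,.047]);print(p)
"
```

```text
time_s: 26.3
tool_pos: [0.5205, 0.0809, 0.143]
eef_rot: [[0.034, 0.089, 0.995], [-0.052, 0.995, -0.087], [-0.998, -0.049, 0.039]]
ft_force: [1.3, 0.6, 0.6]
finger_gap: 0.0
time_s: 27.1
tool_pos: [0.5267, 0.1388, 0.1469]
eef_rot: [[0.043, 0.089, 0.995], [-0.049, 0.995, -0.087], [-0.998, -0.045, 0.047]]
ft_force: [-0.5, 0.7, 0.3]
finger_gap: -0.0001
t 27.1 pos [0.5267 0.1388 0.1469] yaw 84.86 F [-0.5  0.7  0.3] gap -0.0001
tool shift mm [ 162.8 -151.1   -6.7] twist 0.0063
13 [75.2, 72.7]
[312.83750005 122.21405236]
```

View pics/w13.png

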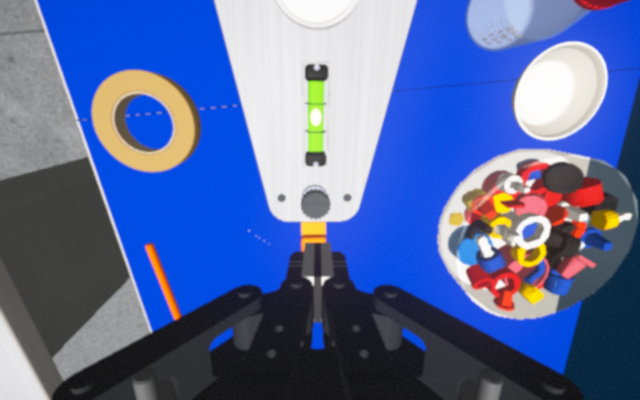

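```bash
python3 - <<'E'
import cv2,numpy as np
a=cv2.imread('pics/w13.png');cv2.imwrite('pics/w13z.png',cv2.resize(a[55:225,270:365],None,fx=3.5,fy=3.5,interpolation=cv2.INTER_CUBIC))
for lo,hi in((308,311),(315,318),(322,325)):
    c=a[75:160,lo:hi].mean(1).astype(int)
    print([(75+k,*v[::-1]) for k,v in enumerate(c)][0:85] if lo==308 else '')
b=a[75:160,313:320].mean(1);print('B',[(75+k,int(v[0]),int(v[1])) for k,v in enumerate(b)])
E
```

```text
[(75, np.int64(79), np.int64(76), np.int64(76)), (76, np.int64(76), np.int64(72), np.int64(73)), (77, np.int64(67), np.int64(64), np.int64(65)), (78, np.int64(58), np.int64(55), np.int64(55)), (79, np.int64(56), np.int64(68), np.int64(51)), (80, np.int64(87), np.int64(129), np.int64(58)), (81, np.int64(125), np.int64(195), np.int64(66)), (82, np.int64(148), np.int64(227), np.int64(75)), (83, np.int64(158), np.int64(234), np.int64(79)), (84, np.int64(161), np.int64(235), np.int64(83)), (85, np.int64(160), np.int64(236), np.int64(82)), (86, np.int64(161), np.int64(235), np.int64(83)), (87, np.int64(160), np.int64(235), np.int64(80)), (88, np.int64(161), np.int64(236), np.int64(82)), (89, np.int64(161), np.int64(236), np.int64(83)), (90, np.int64(161), np.int64(236), np.int64(82)), (91, np.int64(161), np.int64(236), np.int64(82)), (92, np.int64(161), np.int64(236), np.int64(83)), (93, np.int64(163), np.int64(237), np.int64(84)), (94, np.int64(162), np.int64(236), np.int64(83)), (95, np.int64(163), np.int64(236), np.int64(85)), (96, np.int64(162), np.int64(236), np.int64(84)), (97, np.in
[... 3844 characters left out ...]
48, 254), (117, 248, 254), (118, 248, 254), (119, 248, 254), (120, 247, 253), (121, 245, 253), (122, 241, 253), (123, 232, 252), (124, 208, 251), (125, 158, 248), (126, 103, 246), (127, 73, 246), (128, 67, 246), (129, 66, 245), (130, 69, 238), (131, 74, 214), (132, 74, 202), (133, 72, 229), (134, 69, 243), (135, 67, 246), (136, 67, 246), (137, 67, 246), (138, 67, 246), (139, 67, 246), (140, 68, 246), (141, 69, 246), (142, 69, 246), (143, 68, 246), (144, 70, 246), (145, 69, 246), (146, 69, 246), (147, 69, 246), (148, 70, 246), (149, 69, 245), (150, 66, 237), (151, 62, 195), (152, 59, 126), (153, 59, 79), (154, 63, 66), (155, 70, 69), (156, 76, 74), (157, 78, 77), (158, 78, 77), (159, 78, 77)]
```

View pics/w13z.png

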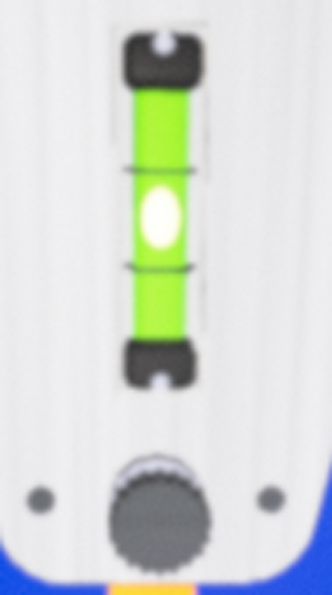

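The wrist close-up shows the marks at rows 103.4 and 131.6 (midpoint 117.5) and the bubble from 108.4 to 125.1 (midpoint 116.8). It is centred to about 0.6 mm, and the reading held steady after the arm retreated. The arm is clear and the dish, tape and bottle are in place, so I'm handing in.

```bash
python3 -c "
from cell import finish_job,sensors
print(sensors.get_state()['time_s']);print(finish_job())"
```

```text
27.25
the job is handed in; nothing more can be done
None
```

The wedge is under the screw's ball foot, thin end first between the stops and carrying the plate, and the bubble is centred. I handed the job in at 27.25 s.

**What I did:** I gripped the wedge by its block, carried it to the narrow end, set it flat and slid it in. The push force stayed at about 3.7 N or less in the readings after each move. When I let go, the bubble fell back about 6 mm, so I finished by pushing on the butt end with the closed fingers and then backed off.

**Last checks:**
- **Bubble:** the wrist close-up shows its middle about 0.6 mm to the +x side of the midpoint between the marks (about +0.002). The top camera gave the same reading before and after the arm backed away.
- **Surroundings:** the arm is clear of everything. I only looked at the pictures for the glass dish, bottle and tape, and they appear where they stood; I did not measure them. The spare dish was not in the last views I looked at, but the arm never went near it.

**What disagreed:**
- **Fingertip position:** the pictures put the fingertips about 13–16 mm behind the reported TCP, not 19 mm ahead as stated. My first grasp therefore closed in the air above the block, without touching anything.
- **Tool tilt:** the tool drifted about 2–3° from vertical over the moves. It had no visible effect on how the wedge ended up.

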